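# Tip the second roll saddle onto its back

### The arm

A 6-joint arm with a two-finger parallel gripper is mounted at the origin on the work surface. World frame = base frame: x ahead of the robot, y to its left, z up, the work surface at z = 0. Lengths are in m, angles in rad, forces in N, time in s.
With the tool pointing down it reaches from about 0.325 to 0.75 m from the base axis. Payload 7.6 kg.
Tool frame: the origin (TCP) lies midway between the tips of the shut fingers; the grasp point (between the pads) lies 19 mm behind it; z points along the fingers, x is the direction in which the jaws open and shut, and the axes are right-handed (so a half turn about z gives the same grasp; the last joint's range is limited). The gripper opens to 85 mm and grips with 20 to 120 N. Pads are 22 mm wide; open, the fingers measure 114 mm over their backs; the gripper's body (76 mm by 85 mm) begins 54 mm behind the grasp point. The pads swing forward as they close: fully open they stand 13 mm farther back than shut.
Start: joints at [-1.303, 0.052, 1.401, -0, 1.689, -0.07], TCP at [0.174, -0.495, 0.231] pointing down, gripper open.
Joint ranges: [-2.9, 2.9], [-0.91, 2.17], [0.12, 2.37], [-1.06, 4.2], [0.26, 2.73], [-2.93, 2.93]. Speed limits (rad/s): [2.57, 2.57, 3.01, 3.14, 3.14, 3.14].

### API

Orientations are given as a unit quaternion [w, x, y, z].
In Python, from rig import read_state, read_camera, finish_job, masks_of gives the robot as it stands.
- The arm moves only by the tool carry_out, never from a script. Its argument "rows" is a list of rows, each a list of 2 entries, a list of its own where there are three numbers: the shift along the tool's x, y, z in units of 50 mm (1.0 is 50 mm), then the turn, a rotation vector about the tool's x, y, z in units of 6 degrees (1.0 is 6 degrees). A call has 1 to 10 rows; each row is the pose to reach, as a shift and turn from the pose commanded when the call began, along the tool's axes at that moment; what a row does not reach only later rows make up. A row lasts 1/10 s, in which the tool goes at most 50 mm and 8.59 degrees, less where a joint would pass 70% of its speed; a pose out of reach is approached as far as the arm can. A call with a gripper value outside its range is refused whole. "fingers" is the closure, from 0 (fully open) to 1 (shut), set as the call begins (left out, the last holds). The fingers move at their own pace and stop on an object; "grip_force" is the grip in N (left out, the last holds). Time passes only in rows, so rows that repeat a pose let the fingers close. It gives the time, the measured TCP pose, the force and the opening at its end, in the units of the state.
- read_state(): the state, without advancing time (a new reading comes with each control period).
- read_camera(name): name is "scene" or "side" or "wrist"; returns a dict with "color" (384x512x3 uint8, red, green, blue), "mtx" (3x3 intrinsics, pixels), "extrinsics" (4x4, takes a point from camera to world coordinates). Camera axes: x right, y down, z forward; pixel columns grow to the right and rows downward; lengths in m; the calibration is good to about 2 mm. A picture is of the moment at which its call begins. There is no depth.
- finish_job(): hands the job in, once; it reports no verdict.
Trained networks look in a picture, given as the dict that the camera call returned (one of the last four; its "shot" number tells which), for a name from the list of things; names that differ only in an ending like _2 or _b are one class to them, and where a whole thing is asked for, a point or a joint stands for the part that bears it (a point fixed in the world has none). Each returns a list of dicts, best first, with "confidence" (0 to 1); they miss things now and then, are a little off and sometimes report something else, mostly with a low value. They report only what shows in the picture. A call takes as long as a camera call. They do not tell look-alikes from the thing itself.
- masks_of(picture, thing): "pixels" (384x512 bool, what is visible of it) and "centre" ([row, column] in pixels, amid what is visible of it).
The state is a dict: "time_s": time; "joints": joint angles; "qvel": joint speeds; "tau": joint torques, N m; "ee_pos": TCP position; "tcp_rot": TCP orientation; "wrist_force": force on the tool from outside, world axes, zero at the start; "ft_torque": the same for the moment, N m; "grip_width": opening from 0.0 (shut) to 1.0 (fully open).
Only numpy, scipy, OpenCV 4.12 (cv2) and the standard library are available. Lean on these libraries where they do the work, as an engineer would, in place of code of your own. Each camera call takes 0.05 s, during which the arm holds its last target. There are 200 camera calls.

### The job

The two notched wooden saddles are to carry a paper roll, but only one lies ready with its notch facing up; the other still stands on its long narrow side. Tip that one a quarter turn over its bottom edge, without lifting it off the bench, so that it lies flat on its back with the notch facing up, close to where it stood. Leave the saddle that already lies ready and the plain wooden block where they are.

Things in the scene. Friction and masses are not known exactly. Their poses are not given: they have to be found in the camera images.
- saddle: Wood block 130 x 90 x 45 mm, 0.25 kg. A notch crosses one 130 x 90 face: mouth 80, flat floor 40, depth 20 mm, 45 degree flanks. Stands 90 mm tall on a 130 x 45 side, notch opening sideways, any direction. Origin: centre of the outer block. Axes: x out of the notched face, y length, z width (up at start). Notch floor at x = 2.5 mm, back at -22.5. Pushed near the top it tips, not slides.
- plain_block: Bystander: a plain wooden block of the same outer size, 130 x 90 x 45 mm, without a notch, loose, standing 90 mm tall on a 130 x 45 mm side. It and the standing saddle may swap sides of the bench. Origin at its centre; x along the 45 mm thickness, y along the 130 mm length, z up.
- laid_saddle: Bystander: a second saddle of the same shape, already lying flat on its back, 45 mm high, with its notch facing up, loose, in the middle of the bench between and beyond the two standing blocks. Origin at the centre of its 130 x 90 x 45 mm outer block; z up out of the notch, y along the 130 mm length.
Things that resemble listed ones, but are neither listed nor needed, are in the scene too. Leave any blue, green or yellow look-alike of the saddle alone.

How it is judged:
At the end, for the whole second after the job is handed in: The saddle that stood on its narrow side lies flat on the bench on its back, at rest, its notch facing straight up within about 10 degrees and its centre below 32 mm, within 160 mm of where its centre was at the start (a clean tip moves the centre by about 70 mm) (angle between saddle's own x axis and vertical below 0.17 rad and height (world z) of saddle below 0.032 m and distance of saddle from where it was at the start of the episode below 0.16 m and linear speed of saddle below 0.02 m/s and angular speed of saddle below 0.2 rad/s); the robot touches nothing.
It fails at once if the saddle was lifted off the bench (its centre rose above 80 mm) (height (world z) of saddle above 0.08 m).
It fails at once if the plain block was moved by more than 20 mm (distance of plain_block from where it was at the start of the episode above 0.02 m).
It fails at once if the saddle already lying ready was moved by more than 20 mm (distance of laid_saddle from where it was at the start of the episode above 0.02 m).
It also fails if it takes over 29 s, if anything falls off the work surface, if the arm or the gripper's body presses on something with over 40 N, if the wrist force passes 120 N, or if a joint passes its speed limit or range.

## Working session

There is one attempt and no reset: what is moved stays moved. The work goes in short steps, Python scripts to look and compute and a tool call to move; the robot and the scene stay as the last step left them, time stands still between calls to the robot, and variables do not carry over. Pictures are saved under pics/ and viewed, about 8 in all and at most 12, crops included, and the job is handed in when it is done.

Besides the shell and the picture viewer there is one more tool, called after ">>>" as name([rows], argument=value, ...), one row to a line, values as JSON. carry_out: Moves the arm, as the interface text tells. Its arguments: {"type":"object","properties":{"rows":{"type":"array","items":{"type":"array"}},"fingers":{"type":"number"},"grip_force":{"type":"number"}},"required":["rows"]}

```bash
mkdir -p pics
cat > h.py <<'E'
import numpy as np,cv2
from rig import *
def ray(p,u,v):
    E=np.array(p["extrinsics"]);d=np.linalg.inv(p["mtx"])@[u,v,1];return E[:3,3],E[:3,:3]@d
def at_z(p,u,v,z):
    o,d=ray(p,u,v);return o+d*(z-o[2])/d[2]
def proj(p,P):
    E=np.linalg.inv(p["extrinsics"]);P=np.atleast_2d(P)
    return cv2.projectPoints(P.astype(float),cv2.Rodrigues(E[:3,:3])[0],E[:3,3],np.array(p["mtx"],float),None)[0][:,0]
E
python3 - <<'E'
from h import *
ims=[]
for n in ["scene","side"]:
    p=read_camera(n);ims.append(p["color"]);print(n,np.round(p["extrinsics"],3).tolist(),np.round(p["mtx"],1).tolist())
    for t in ["saddle","plain_block","laid_saddle"]:
        for m in masks_of(p,t):
            c=m["centre"];print(t,round(m["confidence"],2),np.round(c),m["pixels"].sum(),np.round(at_z(p,c[1],c[0],.045),3))
    cv2.imwrite(f"pics/{n}1.png",cv2.resize(p["color"][:,:,::-1],(800,600),interpolation=cv2.INTER_CUBIC))
print(read_state())
E
```

```text
scene [[0.634, 0.564, -0.53, 1.104], [0.773, -0.472, 0.424, -0.421], [-0.011, -0.678, -0.735, 0.891], [0.0, 0.0, 0.0, 1.0]] [[467.3, 0.0, 254.7], [0.0, 467.3, 205.1], [0.0, 0.0, 1.0]]
saddle 0.94 [151. 355.] 1690 [0.513 0.405 0.045]
saddle 0.76 [194. 383.] 1488 [0.671 0.336 0.045]
saddle 0.59 [126. 286.] 958 [0.309 0.337 0.045]
saddle 0.55 [182. 309.] 1533 [0.523 0.224 0.045]
plain_block 0.89 [301. 142.] 2475 [ 0.553 -0.285  0.045]
laid_saddle 0.79 [278. 295.] 2627 [ 0.715 -0.003  0.045]
side [[-0.986, -0.103, 0.129, 0.339], [-0.164, 0.702, -0.693, 0.892], [-0.019, -0.704, -0.71, 0.973], [0.0, 0.0, 0.0, 1.0]] [[435.1, 0.0, 255.6], [0.0, 435.1, 190.8], [0.0, 0.0, 1.0]]
saddle 0.93 [257. 230.] 1154 [0.533 0.236 0.045]
saddle 0.9 [308. 313.] 1826 [0.31  0.351 0.045]
saddle 0.87 [284. 168.] 1495 [0.67  0.341 0.045]
saddle 0.71 [133. 259.] 936 [ 0.544 -0.294  0.045]
saddle 0.7 [315. 218.] 1792 [0.527 0.403 0.045]
plain_block 0.95 [135. 259.] 970 [ 0.541 -0.282  0.045]
laid_saddle 0.74 [193. 191.] 1193 [0.698 0.023 0.045]
{'time_s': 0.4, 'joints': array([-1.30332485e+00,  5.22944608e-02,  1.40086693e+00, -8.73591271e-06,
        1.68856261e+00, -7.03305566e-02]), 'qvel': array([-0.00030312, -0.00110111, -0.00133412, -0.00058004, -0.00152429,
        0.00093539]), 'tau': array([-1.40782424e-03, -3.81075060e+01, -3.59879959e+01, -1.18711146e-04,
        1.32106914e-03,  1.47221840e-05]), 'ee_pos': array([ 0.17399075, -0.49530683,  0.23118952]), 'tcp_rot': array([-3.82887222e-05,  8.15908443e-01, -5.78181121e-01, -5.35335181e-05]), 'wrist_force': array([-0.11881246, -0.09690068, -0.11140115]), 'ft_torque': array([ 0.01255124, -0.02082474, -0.02414471]), 'grip_width': 1.0040421146580438}
```

View pics/scene1.png

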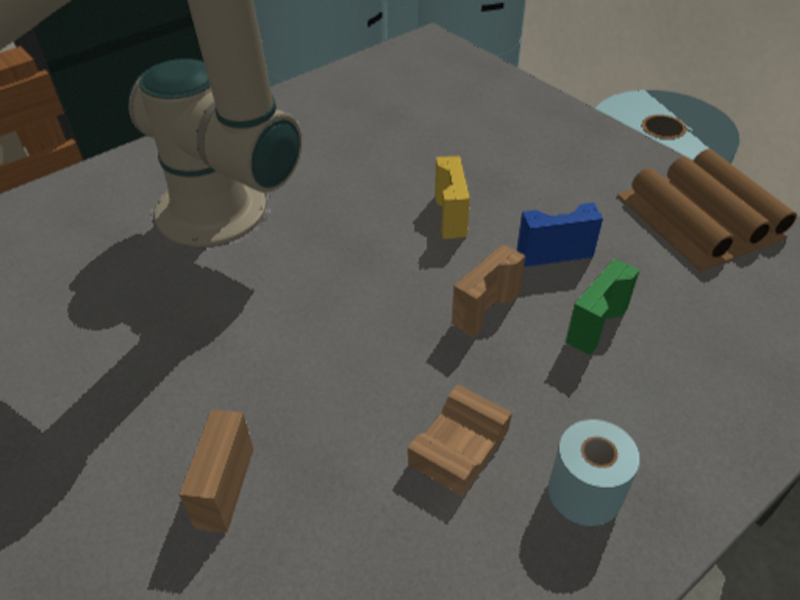

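View pics/side1.png

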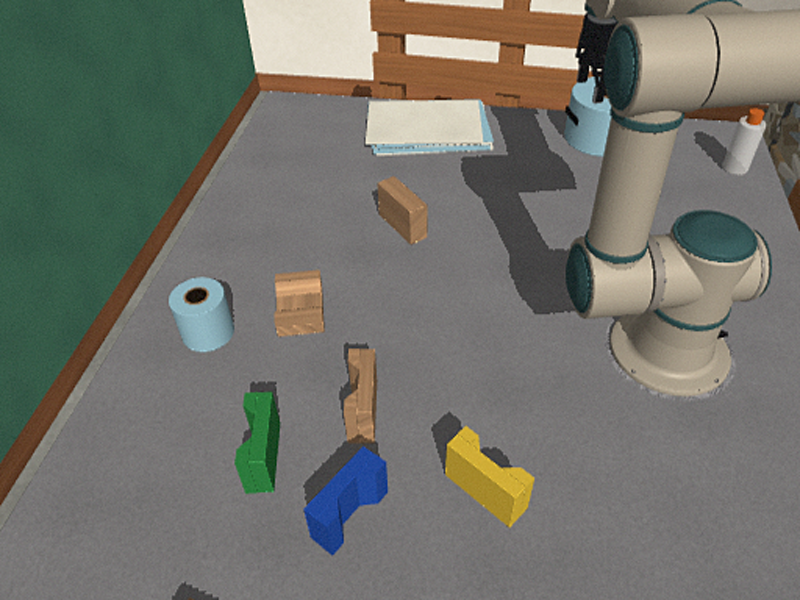

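Candidates (800x600 scene image): wooden standing saddle (490,288); laid wooden saddle (460,438); plain block (217,470); blue (560,235), green (603,307) and yellow (452,197) look-alikes. I choose the wooden one at (490,288). Its notch seems to face +x (left in the side view). Next I fit its pose.

```bash
cat > fit.py <<'E'
from h import *
from scipy.optimize import minimize
H=.0225;PC=[[(-H,-.065),(.0025,-.065),(.0025,.065),(-H,.065)]]+[[(.0025,s*.065),(.0025,s*.02),(H,s*.04),(H,s*.065)] for s in(1,-1)]
def sil(p,q):
    c,s=np.cos(q[2]),np.sin(q[2]);m=np.zeros((384*4,512*4),np.uint8)
    for P in PC:
        P=np.array(P)@np.array([[c,s],[-s,c]])+q[:2]
        h=cv2.convexHull(((proj(p,[[*a,z] for a in P for z in(0,.09)])+.5)*4).astype(np.int32));cv2.fillConvexPoly(m,h,1)
    return cv2.resize(m.astype(np.float32),(512,384),interpolation=cv2.INTER_AREA)
E
python3 - <<'E'
from fit import *
D=[]
for n,c0 in [("scene",(182,309)),("side",(257,230))]:
    p=read_camera(n);m=min(masks_of(p,"saddle"),key=lambda m:np.hypot(*(np.array(m["centre"])-c0)));D.append((p,m["pixels"].astype(np.float32)))
def iou(p,m,q):
    s=sil(p,q);return np.minimum(s,m).sum()/np.maximum(s,m).sum()
f=lambda v:-sum(iou(p,m,v*[.01,.01,.1]) for p,m in D)
R=[]
for y in np.arange(-3.1,3.1,.4):
    r=minimize(f,[52.5,23,y*10],method="Nelder-Mead",options=dict(initial_simplex=[[52.5,23,y*10],[54,23,y*10],[52.5,25,y*10],[52.5,23,y*10+2]],xatol=.02,fatol=1e-4));R.append((r.fun,*np.round(r.x*[.01,.01,.1],4)))
R.sort();[print(r) for r in R[:6]]
q=np.array(R[0][1:]);out=[]
for p,m in D:
    print(iou(p,m,q));im=p["color"][:,:,::-1].copy();c=proj(p,[[*q[:2],.045]])[0].astype(int)
    for k in (0,1):
        a=im[c[1]-50:c[1]+50,c[0]-50:c[0]+50];a=cv2.resize(a,(400,300),interpolation=cv2.INTER_CUBIC)
        if k: 
            s=cv2.resize(sil(p,q)[c[1]-50:c[1]+50,c[0]-50:c[0]+50],(400,300));cv2.drawContours(a,cv2.findContours((s>.5).astype(np.uint8),0,1)[0],-1,(255,0,255),1)
        out.append(a)
cv2.imwrite("pics/crop.png",np.vstack([np.hstack(out[:2]),np.hstack(out[2:])]))
E
```

```text
(np.float64(-1.9006285667419434), np.float64(0.5355), np.float64(0.2205), np.float64(0.1675))
(np.float64(-1.9006285667419434), np.float64(0.5355), np.float64(0.2205), np.float64(0.1676))
(np.float64(-1.898648738861084), np.float64(0.5355), np.float64(0.2204), np.float64(0.1653))
(np.float64(-1.896996021270752), np.float64(0.5355), np.float64(0.2207), np.float64(0.1668))
(np.float64(-1.896959900856018), np.float64(0.5355), np.float64(0.2203), np.float64(0.166))
(np.float64(-1.8956432342529297), np.float64(0.5357), np.float64(0.2204), np.float64(0.1624))
0.95040417
0.9469183
```

View pics/crop.png

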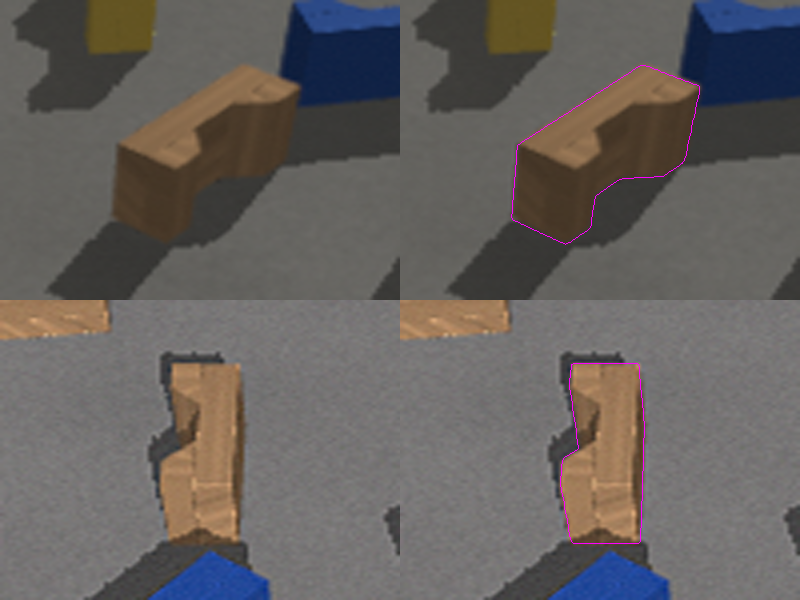

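The crop confirms it: the wooden standing saddle has its notch facing +x, with centre (0.5355, 0.2205) and yaw 0.1675. I'll close the fingers and go high to the notch side.

>>> carry_out([
  [[-5.4,-6.6,0],[0,0,-6.7]],
  [[-5.4,-6.6,0],[0,0,-6.7]],
  [[-5.4,-6.6,0],[0,0,-6.7]],
  [[-5.4,-6.6,0],[0,0,-6.7]],
  [[-5.4,-6.6,0],[0,0,-6.7]],
  [[-5.4,-6.6,0],[0,0,-6.7]],
  [[-5.4,-6.6,0],[0,0,-6.7]],
  [[-5.4,-6.6,0],[0,0,-6.7]],
  [[-5.4,-6.6,0],[0,0,-6.7]],
  [[-5.4,-6.6,0],[0,0,-6.7]],
], fingers=1, grip_force=30)

```text
time_s: 1.6
ee_pos: [0.397, -0.1287, 0.2314]
tcp_rot: [-0.0, 0.966, -0.26, 0.0]
wrist_force: [-0.5, -0.6, 0.0]
grip_width: 0.002
```

```bash
cat > go.py <<'E'
import sys
from h import *
from scipy.spatial.transform import Rotation as R
# target in saddle frame: along n, along t, z
a,b,z=map(float,sys.argv[1:4]);y=.1675;n=np.array([np.cos(y),np.sin(y),0]);t=np.array([-n[1],n[0],0])
s=read_state();w,*v=s["tcp_rot"];M=R.from_quat([*v,w])
T=np.array([.5355,.2205,0])+a*n+b*t+[0,0,z]
G=R.from_matrix(np.c_[n,-t,[0,0,-1]])
print("t",s["time_s"],"pos",s["ee_pos"].round(4),"sadframe",((s["ee_pos"]-[.5355,.2205,0])@np.c_[n,t,[0,0,1]]).round(4),"F",s["wrist_force"].round(1),s["grip_width"])
print("shift",(M.inv().apply(T-s["ee_pos"])/.05).round(2),"turn",(np.degrees((M.inv()*G).as_rotvec())/6).round(2))
E
python3 go.py .085 0 .231
```

```text
t 1.6 pos [ 0.397  -0.1287  0.2314] sadframe [-0.1948 -0.3212  0.2314] F [-0.5 -0.6  0. ] 0.0020275758773390614
shift [ 0.19 -8.52  0.01] turn [-0.   -0.   -6.63]
```

>>> carry_out([
  [[0.2,-8.5,0],[0,0,-6.6]],
  [[0.2,-8.5,0],[0,0,-6.6]],
  [[0.2,-8.5,0],[0,0,-6.6]],
  [[0.2,-8.5,0],[0,0,-6.6]],
  [[0.2,-8.5,0],[0,0,-6.6]],
  [[0.2,-8.5,0],[0,0,-6.6]],
  [[0.2,-8.5,0],[0,0,-6.6]],
  [[0.2,-8.5,0],[0,0,-6.6]],
  [[0.2,-8.5,0],[0,0,-6.6]],
  [[0.2,-8.5,0],[0,0,-6.6]],
])

```text
time_s: 2.6
ee_pos: [0.6206, 0.2318, 0.2293]
tcp_rot: [0.0, 0.997, 0.081, -0.001]
wrist_force: [0.8, -0.7, 0.6]
grip_width: -0.005
```

```bash
python3 go.py .085 0 .078
```

```text
t 2.6 pos [0.6206 0.2318 0.2293] sadframe [ 0.0858 -0.003   0.2293] F [ 0.8 -0.7  0.6] -0.004694789486484216
shift [-0.01 -0.06  3.03] turn [ 0.    0.02 -0.05]
```

Now I lower to z≈0.078, clear of the notched face.

>>> carry_out([
  [[0,-0.05,0.8],[0,0,0]],
  [[0,-0.05,1.6],[0,0,0]],
  [[0,-0.05,2.3],[0,0,0]],
  [[0,-0.05,2.9],[0,0,0]],
  [[0,-0.05,3.05],[0,0,0]],
  [[0,-0.05,3.05],[0,0,0]],
  [[0,-0.05,3.05],[0,0,0]],
])

```text
time_s: 3.3
ee_pos: [0.6206, 0.2322, 0.0813]
tcp_rot: [-0.0, 0.997, 0.079, 0.002]
wrist_force: [-0.6, -0.3, 0.6]
grip_width: 0.002
```

```bash
python3 go.py -.02 0 .078; python3 -c "
from h import *
p=read_camera('side');cv2.imwrite('pics/side2.png',cv2.resize(p['color'][190:340,110:310,::-1],(800,600),interpolation=cv2.INTER_CUBIC))"
```

```text
t 3.3 pos [0.6206 0.2322 0.0813] sadframe [ 0.0859 -0.0027  0.0813] F [-0.6 -0.3  0.6] 0.0016023529446380941
shift [-2.12 -0.04  0.06] turn [-0.   -0.03 -0.08]
```

View pics/side2.png

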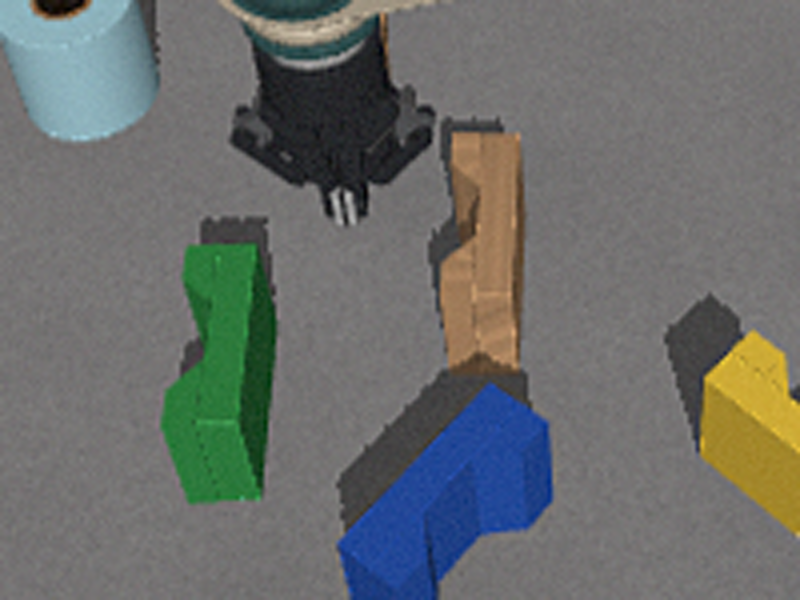

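The fingertip (345,215 in the crop) is lined up with the notch and clear of everything. Now I start a gentle push near the top.

>>> carry_out([
  [[-0.4,-0.04,0.1],[0,0,0]],
  [[-0.8,-0.04,0.1],[0,0,0]],
  [[-1.1,-0.04,0.1],[0,0,0]],
  [[-1.25,-0.04,0.1],[0,0,0]],
  [[-1.35,-0.04,0.1],[0,0,0]],
  [[-1.45,-0.04,0.1],[0,0,0]],
  [[-1.55,-0.04,0.1],[0,0,0]],
  [[-1.65,-0.04,0.1],[0,0,0]],
  [[-1.75,-0.04,0.1],[0,0,0]],
  [[-1.8,-0.04,0.1],[0,0,0]],
])

```text
time_s: 4.35
ee_pos: [0.5299, 0.2201, 0.0737]
tcp_rot: [0.0, 0.997, 0.08, -0.0]
wrist_force: [0.2, -0.4, -0.4]
grip_width: 0.002
```

```bash
python3 go.py -.035 0 .076; python3 -c "
from h import *
p=read_camera('scene');cv2.imwrite('pics/sc2.png',cv2.resize(p['color'][100:250,210:410,::-1],(800,600),interpolation=cv2.INTER_CUBIC))"
```

```text
t 4.35 pos [0.5299 0.2201 0.0737] sadframe [-0.0056  0.0006  0.0737] F [ 0.2 -0.4 -0.4] 0.002430655737046227
shift [-0.59  0.02 -0.05] turn [ 0.    0.   -0.07]
```

View pics/sc2.png

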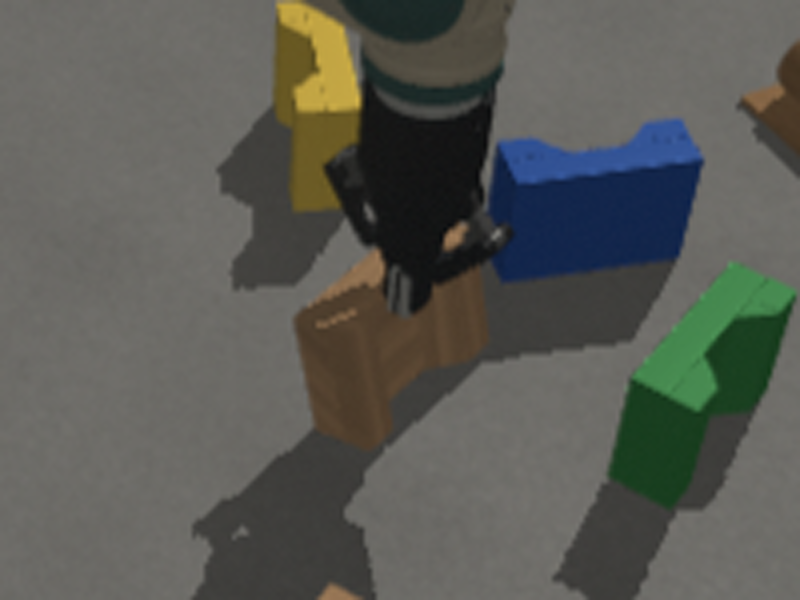

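The saddle is tipping (its top leans toward the base) and the force is near zero. I'll continue slowly past the balance point and let it settle.

>>> carry_out([
  [[-0.1,0,0],[0,0,0]],
  [[-0.2,0,0],[0,0,0]],
  [[-0.28,0,0],[0,0,0]],
  [[-0.36,0,0],[0,0,0]],
  [[-0.44,0,0],[0,0,0]],
  [[-0.52,0,0],[0,0,0]],
  [[-0.6,0,0],[0,0,0]],
  [[-0.6,0,0],[0,0,0]],
  [[-0.6,0,0],[0,0,0]],
  [[-0.6,0,0],[0,0,0]],
])

```text
time_s: 5.4
ee_pos: [0.5008, 0.2154, 0.0738]
tcp_rot: [0.0, 0.997, 0.08, 0.0]
wrist_force: [0.8, -0.3, -0.7]
grip_width: -0.001
```

```bash
python3 go.py -.035 0 .076; python3 -c "
from h import *
a=[cv2.resize(read_camera(n)['color'][:,:,::-1],(400,300),interpolation=cv2.INTER_AREA) for n in('scene','side')]
cv2.imwrite('pics/b3.png',np.hstack(a))"
```

```text
t 5.4 pos [0.5008 0.2154 0.0738] sadframe [-0.035   0.0008  0.0738] F [ 0.8 -0.3 -0.7] -0.0010295677534154534
shift [ 0.    0.02 -0.04] turn [ 0.   -0.   -0.07]
```

View pics/b3.png

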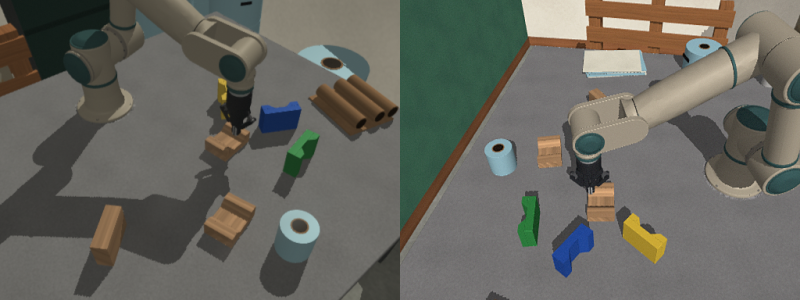

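The saddle now lies flat with the notch up (scene 227,145; side 601,202). I'll retreat upward and check.

>>> carry_out([
  [[0.2,0,-0.6],[0,0,0]],
  [[0.4,0,-1.4],[0,0,0]],
  [[0.6,0,-2.4],[0,0,0]],
  [[0.6,-0.5,-3.4],[0,0,0]],
  [[0.6,-1,-4],[0,0,0]],
  [[0.6,-1,-4],[0,0,0]],
  [[0.6,-1,-4],[0,0,0]],
  [[0.6,-1,-4],[0,0,0]],
])

```text
time_s: 6.3
ee_pos: [0.5221, 0.269, 0.272]
tcp_rot: [0.001, 0.997, 0.08, -0.001]
wrist_force: [-1.3, -0.8, -0.4]
grip_width: -0.002
```

Run:
```python
from h import *
q=.1675;n=np.array([np.cos(q),np.sin(q),0]);t=np.array([-n[1],n[0],0]);C=np.array([.5355,.2205,.0225])-.0675*n
ims=[]
for nm in('scene','side'):
    p=read_camera(nm);im=p['color'][:,:,::-1].copy()
    im=cv2.resize(im,None,fx=4,fy=4,interpolation=cv2.INTER_CUBIC)
    P=[C+a*.045*n+b*.065*t+[0,0,z] for z in(-.0225,.0225) for a,b in((1,1),(1,-1),(-1,-1),(-1,1))]
    u=proj(p,P);print(nm)
    for i in (0,4): cv2.polylines(im,[((u[i:i+4]+.5)*4).astype(np.int32)],True,(255,0,255),1)
    c=(proj(p,[C])[0]*4).astype(int);ims.append(im[c[1]-300:c[1]+300,c[0]-200:c[0]+200])
    for th in("saddle","plain_block","laid_saddle"):
        for m in masks_of(p,th):
            r=m["centre"];print(th,round(m["confidence"],2),np.round(r),np.round(at_z(p,r[1],r[0],.045),3))
cv2.imwrite('pics/f.png',np.hstack(ims));s=read_state();print(s["time_s"],s["ee_pos"],s["wrist_force"],abs(s["qvel"]).max())
```

```text
scene
saddle 0.93 [194. 382.] [0.671 0.336 0.045]
saddle 0.84 [177. 290.] [0.475 0.2   0.045]
plain_block 0.97 [300. 142.] [ 0.552 -0.284  0.045]
laid_saddle 0.77 [280. 296.] [ 0.719 -0.004  0.045]
side
saddle 0.79 [317. 221.] [0.52  0.407 0.045]
saddle 0.72 [307. 313.] [0.31  0.35  0.045]
saddle 0.61 [260. 256.] [0.467 0.234 0.045]
saddle 0.59 [285. 168.] [0.668 0.343 0.045]
plain_block 0.7 [145. 265.] [ 0.512 -0.234  0.045]
laid_saddle 0.57 [196. 190.] [0.696 0.037 0.045]
6.7 [0.52235374 0.26934698 0.27350536] [ 0.12850502 -0.26917472 -0.53056163] 0.002945159078685847
```

View pics/f.png

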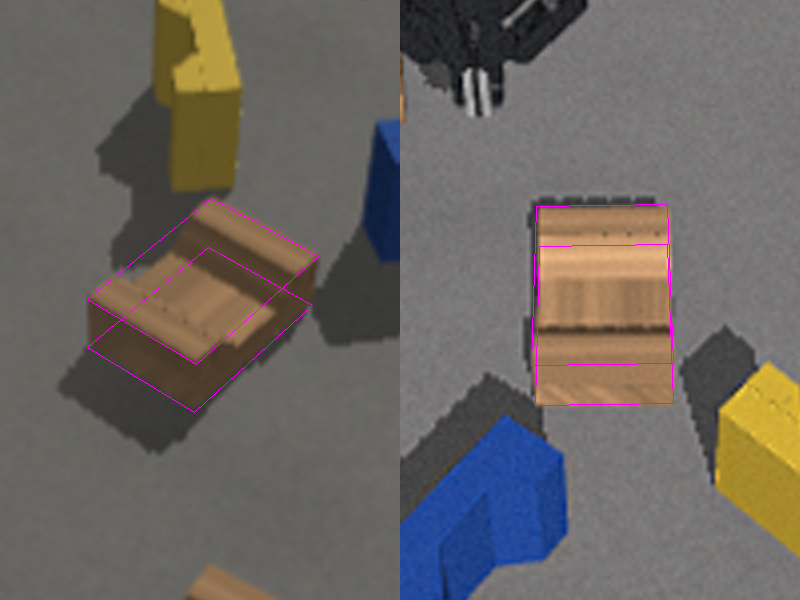

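The saddle lies flat, notch up, and matches the predicted outline in both views. The scene camera shows the bystanders unmoved.

```bash
python3 -c "
from rig import *
finish_job()"
```

```text
the job is handed in; nothing more can be done
```

I tipped the standing wooden saddle a quarter turn over its bottom back edge by pushing near the top of its notch floor with the closed fingers, then pulled the arm clear. I handed the job in at about 6.7 s; `finish_job()` gives no verdict.

**Saddle:** in both cameras it lies flat with its notch up. It matches the outline of a clean tip to about a pixel, so its centre moved about 70 mm as expected.

**Robot:** it stood still about 27 cm above the bench, touching nothing.

**Bystanders:** in the scene camera the plain block was within 1 mm and the laid saddle within about 4 mm of their first positions, which is within the network's noise. The side camera disagreed, with their mask centres off by up to about 55 mm. I put that down to the arm hiding part of them in that view and trusted the scene camera. I did not check the side view again with the arm out of the way.

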